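# Weigh the treat tin on the spring hook scale

## Task

Weigh the blue treat tin: lift it by its wooden grip, bring its wire bail over the scale's hook and ease it down slowly until the spring alone carries it, never pressing hard, so that the hook neither drops nor bounces when you let go (it must never move faster than 5 cm/s). When the pointer has settled, slide the red marker level with the pointer, to within half a graduation, and let go. Leave the tin hanging and the other things on the table where they are.

Things in the scene. Friction and masses are not known exactly. Their poses are not given: they have to be found in the camera images.
- tin_grip (a point): Centre of the wooden grip of the treat tin: an upright block 34 mm (tin's x) by 16 mm (tin's y) by 46 mm high, standing on a short stem over the middle of the bail, 172 mm above the tin's underside. Its axes are the tin's.
- tin: Treat tin: closed blue box with bare steel lid, 114 (x) x 84 (y) x 74 mm high, standing on the table, with a rigid wire bail over it. Origin at the centre of its underside. Its contents, and so its weight (about 0.2 to 0.7 kg), are unknown.
- tin_bar (a point): Middle of the straight top bar of the tin's rigid wire bail: round bar 8 mm thick, 100 mm long along the tin's x axis, its axis 130 mm above the tin's underside, 42 mm below the centre of the grip. The gap between bar and lid is 52 mm high and 92 mm wide along x.
- scale: Spring hook scale, fixed to the table: white post 36 x 44 mm, 378 mm high, on a dark base plate 130 (x) x 120 (y) x 18 mm. Origin at the foot of the post's axis on the table. Its +y axis points from the post to the hook; the graduated white face with pointer and marker looks along its +x axis. It may stand turned about the vertical.
- hook_seat (a point): Where the axis of the bail's bar rests in the hook, a steel V trough open upwards, 26 mm wide along the scale's x, at the end of a flat arm along the scale's y, 130 mm from the post's axis. The bar lies along the scale's x. The lips rise 12 mm above and stand 20 mm either side along y, arm's top 11 mm above, underside 10 mm below this point. Height 235 mm unloaded; sinks with the hook.
- hook (a joint): How far the hook (with arm and black pointer) has sunk from its unloaded height: 0 unloaded, 0.095 m at the lower stop. A spring resists with 80 N per metre (12.5 mm per newton, after the first 0.1 N) and little damping, so the hook bounces if a load is dropped or let go before the spring carries it.
- pointer_tip (a point): Tip of the black pointer on the scale's face, 27 mm in front of the post's axis; 300 mm above the table when unloaded, sinks with the hook. Graduations are 10 mm apart.
- marker (a joint): How far the red marker has been slid down the face: 0 at the top, 0.095 m at the bottom. It is level with the pointer when it has the same value as joint hook. It stays where it is left (about 2 N of friction).
- marker_tip (a point): Tip of the red marker, 300 mm above the table when joint marker is 0.
- marker_grip (a point): Centre of the marker's red grip block, at the same height as the marker's tip: 22 mm (scale's x) by 16 mm (scale's y) by 38 mm high, on a stem, 88 mm in front of the post's axis along the scale's x, 30 mm towards -y. Can be pinched from above across its 16 mm, along the scale's y, and moved up or down.
- tumbler: Empty glass tumbler, 72 mm wide, 100 mm high, origin under its centre. Leave alone.
- comb: Steel flea comb lying flat, 130 mm long, origin under its spine. Leave alone.
- brush: White slicker brush lying flat, 160 mm long, origin under it. Leave alone.
- spray: Green bottle, 56 mm wide, 170 mm high, origin under its centre. Leave alone.
- balm: Amber balm jar, 64 mm wide, 55 mm high, origin under its centre. Leave alone.
Not all that is in view belongs to the job. What is meant by the tin is not pink, turquoise or yellow, and is the larger of those in its own colour.

How it is judged:
By the outcome, as a careful person would: the job done as asked, in the order asked, and still so for the second after the job is handed in, with the robot touching nothing.
It also fails if it takes over 66 s, if anything falls off the work surface, if the arm or the gripper's body presses on something with over 40 N, if the wrist force passes 120 N, or if a joint passes its speed limit or range.

## Robot

A 6-joint arm with a two-finger parallel gripper is mounted at the origin on the work surface. World frame = base frame: x ahead of the robot, y to its left, z up, the work surface at z = 0. Lengths are in m, angles in rad, forces in N, time in s.
With the tool pointing down it reaches from about 0.4 to 0.825 m from the base axis. Payload 7 kg.
Tool frame: the origin (TCP) lies on the centre line of the jaws, within the pads' length; the fingertips stand 22 mm ahead of it and the grasp point (between the pads) lies 3 mm ahead of it; z points along the fingers, y is the line along which they close (so a half turn about z gives the same grasp; the last joint's range is limited). The gripper opens to 88 mm and grips with 3 to 60 N. Pads are 19 mm wide; open, the fingers measure 130 mm over their backs; the gripper's body (78 mm by 193 mm) begins 47 mm behind the grasp point.
Start: joints at [1.523, 0.359, 0.012, 0, -1.224, -0.288], TCP at [0.222, 0.637, 0.249] pointing down, gripper open.
Joint ranges: [-3.07, 3.07], [-1.43, 2.12], [-1.02, 1.25], [-3.03, 1.67], [-3.05, -0], [-3.03, 3.03]. Speed limits (rad/s): [2.39, 2.39, 3.01, 3.14, 3.14, 3.14].

## Interface

Orientations are given as [roll, pitch, yaw] about the fixed x, y, z axes, in that order (R = Rz(yaw) Ry(pitch) Rx(roll)).
In Python, from station import monitor, viewer, order gives the robot as it stands. The module is installed in compiled form; this text tells all that it offers.
- The arm moves only by the tool servo_tool, never from a script. Its argument "targets" is a list of rows, each an object with "angular": the turn, a rotation vector about the tool's x, y, z in degrees, a list of three; "xyz": the shift along the tool's x, y, z in cm, a list of three; "claw": the finger opening in cm, from 0 to 8.76. A call has 1 to 20 rows; each row shifts and turns the commanded pose from where the row before left it, along the tool's axes as they then stand; what a row does not reach is not made up. A row lasts 1/10 s, in which the tool goes at most 50 mm and 8.59 degrees, less where a joint would pass 70% of its speed; a pose out of reach is approached as far as the arm can. A call is refused whole if a number of a shift passes 5 or a number of a turn 8.59, either way. A call with a gripper value outside its range is refused whole. The fingers move at their own pace and stop on an object; "force" is the grip in N (left out, the last holds). Time passes only in rows, so rows that do not move let the fingers close. It gives the time, the measured TCP pose, the force, the opening and the grip force at its end, in the units of the state.
- monitor.get_state(): the state, without advancing time (a new reading comes with each control period).
- viewer.grab_frame(name): name is "side" or "top"; returns a dict with "color" (480x640x3 uint8, blue, green, red), "fovy" (degrees; the focal length in pixels is half the picture's height over the tangent of half this angle, whatever the lens; pixels are square), "cx", "cy" (the principal point, pixels), "R" (3x3) and "t" (3): a world point X has camera coordinates R X + t. Camera axes: x right, y down, z forward; pixel columns grow to the right and rows downward; lengths in m; the calibration is good to about 2 mm. A picture is of the moment at which its call begins. There is no depth.
- order.job_done(): hands the job in; it is judged then, once.
The state is a dict: "t": time; "q": joint angles; "qd": joint speeds; "joint_efforts": joint torques, N m; "eef_pos": TCP position; "ee_rot": TCP orientation; "force": force on the tool from outside, world axes, zero at the start; "moment": the same for the moment, N m; "width": finger opening in m; "gripper_force": force on a finger pad.
Only numpy, scipy, OpenCV 4.12 (cv2) and the standard library are available. Lean on these libraries where they do the work, as an engineer would, in place of code of your own. Each camera call takes 0.05 s, during which the arm holds its last target. There are 200 camera calls.

## Working session

There is one attempt and no reset: what is moved stays moved. The work goes in short steps, Python scripts to look and compute and a tool call to move; the robot and the scene stay as the last step left them, time stands still between calls to the robot, and variables do not carry over. Pictures are saved under pics/ and viewed, at most 10 in all, crops included, and the job is handed in when it is done.

Besides the shell and the picture viewer there is one more tool, called after "Call:" as a command line: name --argument value ..., lists and objects as JSON in quotes. servo_tool: Moves the arm, as the interface text tells. Its arguments: {"type":"object","properties":{"targets":{"type":"array"},"force":{"type":"number"}},"required":["targets"]}

```bash
mkdir -p pics
cat > h.py <<'E'
import numpy as np, cv2, json
from station import monitor, viewer, order
def grab(n,f):
    d=viewer.grab_frame(n); cv2.imwrite('pics/'+f+'.png',d['color'])
    np.savez('pics/'+f+'.npz',**{k:np.array(v) for k,v in d.items()}); return d
def load(f): return np.load('pics/'+f+'.npz')
def K(d): return 240/np.tan(np.radians(float(d['fovy']))/2)
def proj(d,X):
    c=np.atleast_2d(X)@np.array(d['R']).T+np.array(d['t']); f=K(d)
    return np.c_[f*c[:,0]/c[:,2]+d['cx'],f*c[:,1]/c[:,2]+d['cy']]
def ray(d,u,v):
    R=np.array(d['R']); r=R.T@np.array([(u-d['cx'])/K(d),(v-d['cy'])/K(d),1]); return -R.T@np.array(d['t']),r
def atz(d,u,v,z):
    o,r=ray(d,u,v); return o+r*(z-o[2])/r[2]
E
python3 - <<'E'
from h import *
for n in('side','top'):
    d=grab(n,n+'0'); print(n,d['fovy'],d['cx'],d['cy'],ray(d,320,240))
print(monitor.get_state())
E
```

```text
side 51.51478365446532 316.62624915735245 242.99378286681738 (array([ 0.00378228, -0.78718641,  0.88449346]), array([ 0.45946651,  0.66237554, -0.59180352]))
top 51.550417343754845 322.5335369509044 241.1468472306566 (array([ 0.28604427, -0.0115036 ,  1.45304298]), array([ 0.18770895,  0.02737921, -0.98185897]))
{'t': 0.1, 'q': array([ 1.52310523e+00,  3.59332049e-01,  1.11625027e-02, -2.72401344e-04,
       -1.22412255e+00, -2.88102171e-01]), 'qd': array([-0.00163458, -0.00150559,  0.00270174,  0.00153979,  0.00043672,
        0.00094151]), 'joint_efforts': array([-1.34495429e-03, -5.84163022e+01,  2.93752491e+01,  7.01544061e+00,
        1.01457830e-02, -5.13200575e-05]), 'eef_pos': array([0.22232501, 0.63691038, 0.24771725]), 'ee_rot': array([ 3.14008577e+00, -1.79497217e-04, -3.35885881e-01]), 'force': array([-0.55655964,  0.30157396, -0.0363366 ]), 'moment': array([ 0.02233481,  0.01374146, -0.01203399]), 'gripper_force': 0.0, 'width': 0.08790575892423458}
```

View pics/side0.png

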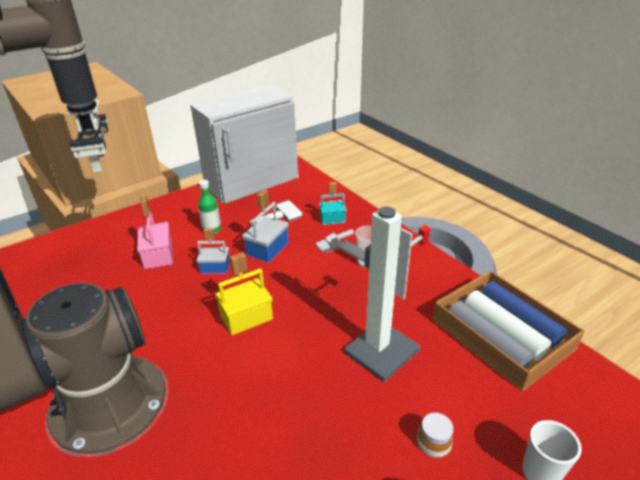

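View pics/top0.png

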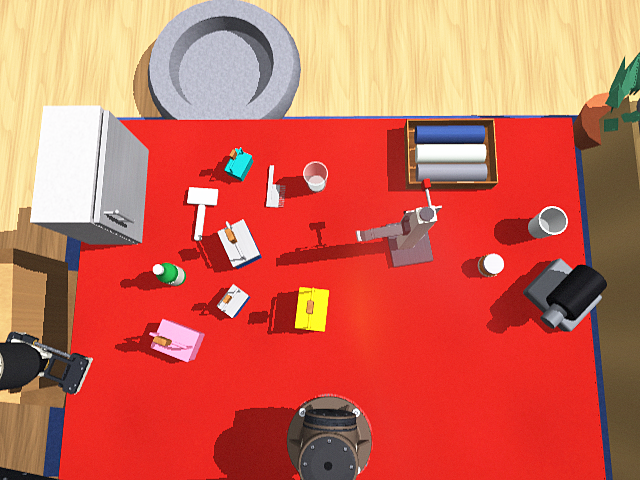

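Side view: large blue tin at (265,238), small blue one at (212,258). Others are pink (155,245), yellow (245,303) and turquoise (333,212). In the top view the large blue is at (240,244) and the small at (232,300). The scale post is at side (382,280) and top (425,215), with the hook to the left and the marker's red block at top (427,183). I choose the large blue tin and check it in a close crop.

Run:
```python
from h import *
s=load('side0')['color'];t=load('top0')['color']
def c(im,x,y,w,h): return cv2.resize(im[y:y+h,x:x+w],(400,300),interpolation=cv2.INTER_CUBIC)
cv2.imwrite('pics/c1.png',np.vstack([np.hstack([c(t,205,205,80,60),c(s,225,185,80,60)]),np.hstack([c(t,345,170,120,90),c(s,310,195,160,120)])]))
```

```text
(no output)
```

View pics/c1.png

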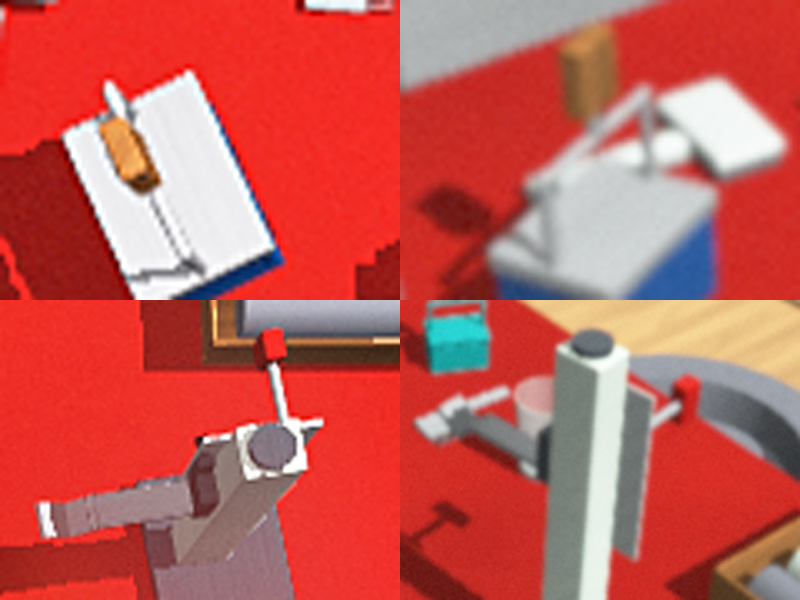

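```bash
cat >> h.py <<'E'
from scipy.optimize import least_squares
def place(p,X):
    c,s=np.cos(p[2]),np.sin(p[2]); X=np.atleast_2d(X)
    return np.c_[p[0]+c*X[:,0]-s*X[:,1],p[1]+s*X[:,0]+c*X[:,1],X[:,2]]
def fit(obs,p0):
    f=lambda p:np.concatenate([(proj(d,place(p,X))[0]-np.array(uv)) for d,X,uv in obs])
    r=least_squares(f,p0,loss='soft_l1'); return r.x,r.fun.reshape(-1,2)
E
python3 - <<'E'
from h import *
s=load('side0');t=load('top0')
tt=lambda u,v:(205+u/5-.4,205+v/5-.4); ts=lambda u,v:(225+(u-400)/5-.4,185+v/5-.4)
st=lambda u,v:(345+u*.3-.35,170+(v-300)*.3-.35); ss=lambda u,v:(310+(u-400)*.4-.3,195+(v-300)*.4-.3)
o=atz(t,*tt(130,155),.172); print('grip approx',o, 'side check',proj(s,o), ts(588,72))
obs=[(t,[0,0,.172],tt(130,155)),(s,[0,0,.172],ts(588,72))]
# lid corners top: image up=+x world, left=+y ; A(63,133) B(192,72) C(275,255)
for X,uv in (([.057,.042,.074],tt(63,133)),([.057,-.042,.074],tt(192,72)),([-.057,-.042,.074],tt(275,250))): obs.append((t,X,uv))
for X,uv in (([.057,-.042,.074],ts(718,187)),([-.057,-.042,.074],ts(622,300)),([-.057,.042,.074],ts(492,250))): obs.append((s,X,uv))
p,r=fit(obs,[o[0],o[1],.4]); print('tin',p,np.degrees(p[2]));print(r.round(1))
c=atz(t,*st(272,447),.385);print('cap',c)
obs=[(t,[0,0,.385],st(272,447)),(t,[.088,-.03,.3],st(270,350)),(s,[.088,-.03,.3],ss(687,400)),
 (t,[0,.150,.247],st(48,520)),(s,[.018,-.022,.378],ss(630,352)),(s,[-.018,-.022,.378],ss(606,388)),(s,[-.018,.022,.378],ss(555,347))]
p,r=fit(obs,[c[0],c[1],.17]); print('scale',p,np.degrees(p[2]));print(r.round(1))
for n,X in (('seat',[0,.13,.235]),('mgrip',[.088,-.03,.3])): print(n,place(p,X),np.hypot(*place(p,X)[0,:2]))
E
```

```text
grip approx [0.54268522 0.2603912  0.172     ] side check [[262.85832081 198.54083643]] (262.20000000000005, 199.0)
tin [0.54181267 0.25879373 0.46322817] 26.541019129981752
[[ 0.6  0.3]
 [ 0.7 -0.1]
 [-0.6  0.4]
 [ 0.3 -0.3]
 [ 0.5 -0.6]
 [ 0.5 -0.1]
 [-1.7 -1.8]
 [-0.9  0.2]]
cap [ 0.5491199 -0.2152459  0.385    ]
scale [ 0.54827039 -0.22286281  0.15013358] 8.602020271687167
[[ 3.5  0.4]
 [ 2.9  0.9]
 [ 0.1 -1.7]
 [ 0.1  0.7]
 [ 1.  -3. ]
 [-1.9 -9.6]
 [ 0.1 -2.5]]
seat [[ 0.52882626 -0.09432516  0.235     ]] 0.5371726421294276
mgrip [[ 0.63976759 -0.23936316  0.3       ]] 0.6830792710025282
```

Run:
```python
from h import *
s=load('side0');t=load('top0')
st=lambda u,v:(345+u*.3-.35,170+(v-300)*.3-.35); ss=lambda u,v:(310+(u-400)*.4-.3,195+(v-300)*.4-.3)
obs=[(t,[.088,-.03,.3],st(270,350)),(s,[.088,-.03,.3],ss(687,400)),
 (t,[0,.150,.247],st(48,520)),(s,[.018,-.022,.378],ss(630,352)),(s,[-.018,.022,.378],ss(555,347)),
 (t,[-.065,.06,.018],(391,266)),(t,[-.065,-.06,.018],(432,261)),(s,[-.065,.06,.018],(345,349)),(s,[-.065,-.06,.018],(382,374)),(s,[.065,-.06,.018],(420,346)),
 (t,[0,0,.385],st(272,447))]
p,r=fit(obs,[.55,-.22,.17]); print('scale',p,np.degrees(p[2]));print(r.round(1))
np.save('scale.npy',p)
for n,X in (('seat',[0,.13,.235]),('mgrip',[.088,-.03,.3])): print(n,place(p,X))
def box(c,h): return [np.array(c)+np.array([(i&1)*2-1,(i>>1&1)*2-1,(i>>2)*2-1])*np.array(h)/2 for i in range(8)]
out=[]
for d,(x,y,w,h) in ((t,(345,170,120,90)),(s,(310,195,160,120))):
    k=5 if w==120 else 2.5; k=400/w
    im=cv2.resize(d['color'][y:y+h,x:x+w],None,fx=k,fy=k,interpolation=cv2.INTER_CUBIC)
    for c,hh,col in (([0,0,.189],[.036,.044,.378],(255,0,0)),([0,0,.009],[.13,.12,.018],(0,255,0)),([.088,-.03,.3],[.022,.016,.038],(255,255,0)),([0,.13,.241],[.026,.04,.012],(0,255,255))):
        P=proj(d,place(p,np.array(box(c,hh))));P=((P-[x,y]+.5)*k).astype(int)
        for i in range(8):
            for b in(1,2,4):
                if not i&b: cv2.line(im,tuple(map(int,P[i])),tuple(map(int,P[i|b])),col,1)
    out.append(im)
cv2.imwrite('pics/ov.png',np.hstack(out))
```

```text
scale [ 0.55008701 -0.22460133  0.18106763] 10.374410958526848
[[ 2.4 -0.1]
 [ 0.5 -2.3]
 [ 1.1  1.8]
 [ 2.4 -3.1]
 [ 1.5 -2.1]
 [-0.2  2.8]
 [-0.6  0.5]
 [-5.4 -2.9]
 [-1.   1.5]
 [-3.3 -3.8]
 [ 4.3 -0.4]]
seat [[ 0.52667663 -0.09672657  0.235     ]]
mgrip [[ 0.64205079 -0.23826386  0.3       ]]
```

View pics/ov.png

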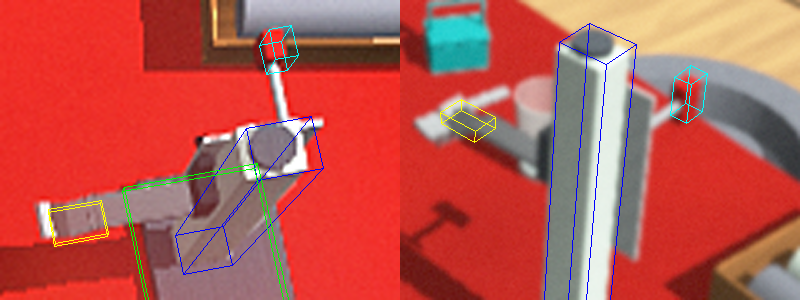

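Run:
```python
from h import *
s=load('side0');t=load('top0')
def tri(a,b):
    A=[];B=[]
    for d,uv in((t,a),(s,b)):
        o,r=ray(d,*uv);r/=np.linalg.norm(r);M=np.eye(3)-np.outer(r,r);A.append(M);B.append(M@o)
    X=np.linalg.lstsq(np.vstack(A),np.concatenate(B),rcond=None)[0]
    return X.round(4),(proj(t,X)[0]-a).round(1),(proj(s,X)[0]-b).round(1)
st=lambda u,v:(345+u*.3-.35,170+(v-300)*.3-.35); ss=lambda u,v:(310+(u-400)*.4-.3,195+(v-300)*.4-.3)
print('cap',tri(st(272,447),ss(594,343)))
# colour centroid of the red block (brighter/darker than cloth hard) -> hand
print('mark',tri(st(270,348),ss(687,400)))
print('yellow/other check tin grip',tri((205+26-.4,205+31-.4),(225+37.6-.4,185+14.4-.4)))
def c(im,x,y,w,h): return cv2.resize(im[y:y+h,x:x+w],(400,600),interpolation=cv2.INTER_CUBIC)
cv2.imwrite('pics/c2.png',np.hstack([c(t['color'],355,170,80,120),c(s['color'],310,200,133,200)]))
```

```text
cap (array([ 0.5525, -0.2178,  0.3733]), array([ 0.1, -0.2]), array([-0.3,  0.1]))
mark (array([ 0.6463, -0.2343,  0.2902]), array([-0. ,  0.1]), array([ 0.1, -0. ]))
yellow/other check tin grip (array([0.542 , 0.2611, 0.1707]), array([-0.2,  0.3]), array([ 0.4, -0.1]))
```

View pics/c2.png

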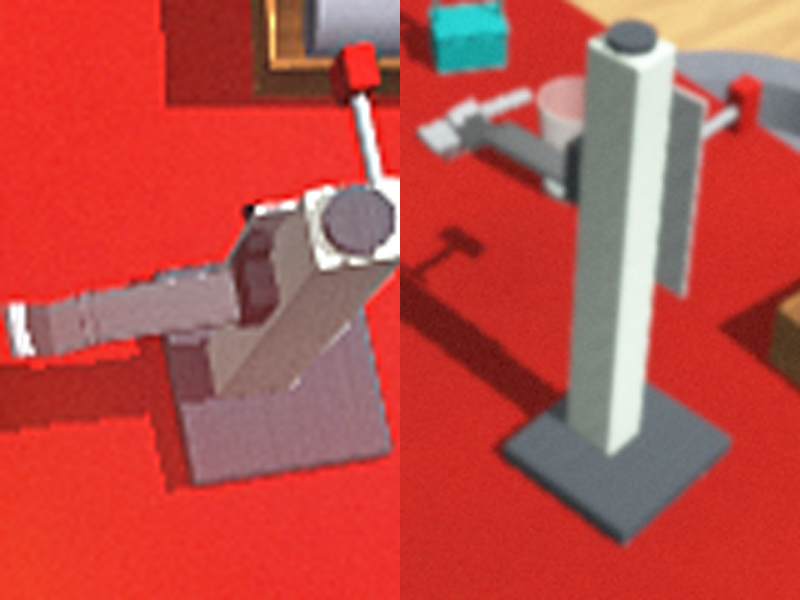

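The close crop confirms the large blue tin with its steel lid and wooden grip. The scale post's cap is at crop (358,218) (top view) and the hook trough near (52,325). The tin grip triangulates to (0.542, 0.260, 0.171), as it must. Setting out.

Call:
servo_tool --targets '[{"xyz": [2, 1.2, -0.2], "angular": [0, 0, 0], "claw": 8.76}, {"xyz": [3.5, 2.1, -0.2], "angular": [0, 0, 0], "claw": 8.76}, {"xyz": [3.5, 2.1, -0.2], "angular": [0, 0, 0], "claw": 8.76}, {"xyz": [3.5, 2.1, -0.2], "angular": [0, 0, 0], "claw": 8.76}, {"xyz": [3.5, 2.1, -0.2], "angular": [0, 0, 0], "claw": 8.76}, {"xyz": [3.5, 2.1, -0.2], "angular": [0, 0, 0], "claw": 8.76}, {"xyz": [3.5, 2.1, -0.2], "angular": [0, 0, 0], "claw": 8.76}, {"xyz": [3.5, 2.1, -0.2], "angular": [0, 0, 0], "claw": 8.76}, {"xyz": [3.5, 2.1, -0.2], "angular": [0, 0, 0], "claw": 8.76}, {"xyz": [3.5, 2.1, -0.2], "angular": [0, 0, 0], "claw": 8.76}, {"xyz": [3.5, 2.1, -0.2], "angular": [0, 0, 0], "claw": 8.76}, {"xyz": [3.5, 2.1, 0], "angular": [0, 0, 0], "claw": 8.76}, {"xyz": [2.1, 0.75, 0], "angular": [0, 0, 0], "claw": 8.76}, {"xyz": [0, 0, 0], "angular": [0, 0, 7.4], "claw": 8.76}, {"xyz": [0, 0, 0], "angular": [0, 0, 7.4], "claw": 8.76}, {"xyz": [0, 0, 0], "angular": [0, 0, 7.4], "claw": 8.76}, {"xyz": [0, 0, 0], "angular": [0, 0, 7.4], "claw": 8.76}, {"xyz": [0, 0, 0], "angular": [0, 0, 7.4], "claw": 8.76}, {"xyz": [0, 0, 0], "angular": [0, 0, 7.3], "claw": 8.76}, {"xyz": [0, 0, 0], "angular": [0, 0, 0], "claw": 8.76}]'

```text
t: 2.1
eef_pos: [0.5419, 0.2596, 0.2704]
ee_rot: [3.141, -0.0, -1.111]
force: [-0.0, -0.1, 0.2]
width: 0.0878
gripper_force: 0.0
```

```bash
cat >> h.py <<'E'
from scipy.spatial.transform import Rotation as Ro
def go(target,yawdeg=None):
    s=monitor.get_state(); R=Ro.from_euler('xyz',s['ee_rot']).as_matrix()
    print('pos',s['eef_pos'].round(4),'rpy',np.degrees(s['ee_rot']).round(2),'F',s['force'].round(2),'w',s['width'],'t',s['t'])
    print('tool cm',(R.T@(np.array(target)-s['eef_pos'])*100).round(2), 'turn z', None if yawdeg is None else np.degrees(s['ee_rot'][2])-yawdeg)
E
python3 - <<'E'
from h import *
t=load('top0')
d=grab('top','top1'); e=grab('side','side1')
go([.542,.260,.175],-63.5)
print('yellow',atz(t,312,308,.08),'tumbler',atz(t,315,177,.1))
s=monitor.get_state();
for n,q in(('top',d),('side',e)): print(n,'tip proj',proj(q,s['eef_pos']+[0,0,-.022]),'grip',proj(q,[.542,.26,.172]))
def c(im,x,y): return cv2.resize(im[y:y+75,x:x+100],(400,300),interpolation=cv2.INTER_CUBIC)
cv2.imwrite('pics/c3.png',np.hstack([c(d['color'],185,200),c(e['color'],215,160)]))
E
```

```text
pos [0.542  0.2599 0.2705] rpy [179.98   0.   -63.34] F [-0.65 -0.13 -0.34] w 0.08749096602001499 t 2.2
tool cm [-0.01 -0.01  9.55] turn z 0.15749415454997973
yellow [0.35858102 0.04769518 0.08      ] tumbler [0.72695515 0.04144151 0.1       ]
top tip proj [[224.52399223 229.83518648]] grip [[230.7374575  235.85455634]]
side tip proj [[260.26954699 173.98996445]] grip [[262.71349975 198.67980379]]
```

View pics/c3.png

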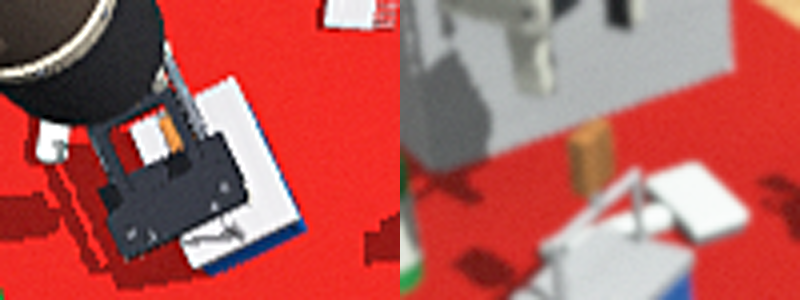

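The top crop shows the gripper over the tin's long axis. In the side crop the fingers straddle the wooden grip at (588,158), spread along the bail bar. Descend and close.

Call:
servo_tool --targets '[{"xyz": [0, 0, 1.5], "angular": [0, 0, 0.15], "claw": 8.76}, {"xyz": [0, 0, 2], "angular": [0, 0, 0], "claw": 8.76}, {"xyz": [0, 0, 2], "angular": [0, 0, 0], "claw": 8.76}, {"xyz": [0, 0, 2], "angular": [0, 0, 0], "claw": 8.76}, {"xyz": [0, 0, 1.2], "angular": [0, 0, 0], "claw": 6}, {"xyz": [0, 0, 0.8], "angular": [0, 0, 0], "claw": 5}, {"xyz": [0, 0, 0], "angular": [0, 0, 0], "claw": 4.4}, {"xyz": [0, 0, 0], "angular": [0, 0, 0], "claw": 3.8}, {"xyz": [0, 0, 0], "angular": [0, 0, 0], "claw": 3}, {"xyz": [0, 0, 0], "angular": [0, 0, 0], "claw": 2}, {"xyz": [0, 0, 0], "angular": [0, 0, 0], "claw": 2}, {"xyz": [0, 0, 0], "angular": [0, 0, 0], "claw": 2}]' --force 30

```text
t: 3.4
eef_pos: [0.5419, 0.2602, 0.1757]
ee_rot: [3.141, 0.0, -1.112]
force: [-0.4, -0.7, 0.4]
width: 0.0343
gripper_force: 30.0
```

Call:
servo_tool --targets '[{"xyz": [0, 0, -0.5], "angular": [0, 0, 0], "claw": 2}, {"xyz": [0, 0, -1], "angular": [0, 0, 0], "claw": 2}, {"xyz": [0, 0, -1.5], "angular": [0, 0, 0], "claw": 2}, {"xyz": [0, 0, -2], "angular": [0, 0, 0], "claw": 2}, {"xyz": [0, 0, -2], "angular": [0, 0, 0], "claw": 2}, {"xyz": [0, 0, -2], "angular": [0, 0, 0], "claw": 2}, {"xyz": [0, 0, -2], "angular": [0, 0, 0], "claw": 2}, {"xyz": [0, 0, -1.5], "angular": [0, 0, 0], "claw": 2}, {"xyz": [0, 0, -0.7], "angular": [0, 0, 0], "claw": 2}, {"xyz": [0, 0, -0.3], "angular": [0, 0, 0], "claw": 2}, {"xyz": [0, 0, 0], "angular": [0, 0, 0], "claw": 2}, {"xyz": [0, 0, 0], "angular": [0, 0, 0], "claw": 2}, {"xyz": [0, 0, 0], "angular": [0, 0, 0], "claw": 2}]'

```text
t: 4.7
eef_pos: [0.5418, 0.2602, 0.3097]
ee_rot: [3.14, -0.0, -1.112]
force: [-0.8, 0.1, -4.5]
width: 0.034
gripper_force: 30.0
```

```bash
cat >> h.py <<'E'
def favg(n=8):
    F=[]
    for _ in range(n): viewer.grab_frame('top'); F.append(monitor.get_state()['force'])
    F=np.array(F); print('F mean',F.mean(0).round(2),'sd',F.std(0).round(2)); return F.mean(0)
E
python3 - <<'E'
from h import *
favg(8)
# approach point 11cm outside seat along scale +y
y=np.radians(8.8); seat=np.array([.5525,-.2178])+.13*np.array([-np.sin(y),np.cos(y)])
app=seat+.11*np.array([-np.sin(y),np.cos(y)]); print(seat,app)
go([*app,.31],-81.2)
e=load('top1'); t=load('top0')
print(proj(t,[*seat,.235]), atz(t,365.4,235,.235))
E
```

```text
F mean [ 0.14  0.1  -3.96] sd [0.53 0.49 0.47]
[ 0.53261184 -0.08933031] [0.5157834  0.01937481]
pos [0.5421 0.2604 0.3105] rpy [180.    -0.   -63.69] F [ 0.29  1.26 -3.31] w 0.03403058343977134 t 5.1
tool cm [20.44 13.04  0.05] turn z 17.512405766164683
[[364.80044799 234.62397399]] [ 0.53165466 -0.09081343  0.235     ]
```

Call:
servo_tool --targets '[{"xyz": [0.8, 0.5, 0], "angular": [0, 0, 0], "claw": 2}, {"xyz": [1.65, 1.05, 0], "angular": [0, 0, 0], "claw": 2}, {"xyz": [2.45, 1.55, 0], "angular": [0, 0, 0], "claw": 2}, {"xyz": [2.65, 1.7, 0], "angular": [0, 0, 0], "claw": 2}, {"xyz": [2.65, 1.7, 0], "angular": [0, 0, 0], "claw": 2}, {"xyz": [2.65, 1.7, 0], "angular": [0, 0, 0], "claw": 2}, {"xyz": [2.65, 1.7, 0], "angular": [0, 0, 0], "claw": 2}, {"xyz": [2.45, 1.55, 0], "angular": [0, 0, 0], "claw": 2}, {"xyz": [1.65, 1.05, 0], "angular": [0, 0, 0], "claw": 2}, {"xyz": [0.8, 0.5, 0], "angular": [0, 0, 0], "claw": 2}, {"xyz": [0, 0, 0], "angular": [0, 0, 2.5], "claw": 2}, {"xyz": [0, 0, 0], "angular": [0, 0, 4], "claw": 2}, {"xyz": [0, 0, 0], "angular": [0, 0, 4.5], "claw": 2}, {"xyz": [0, 0, 0], "angular": [0, 0, 4], "claw": 2}, {"xyz": [0, 0, 0], "angular": [0, 0, 2.5], "claw": 2}, {"xyz": [0, 0, 0], "angular": [0, 0, 0], "claw": 2}, {"xyz": [0, 0, 0], "angular": [0, 0, 0], "claw": 2}]'

```text
t: 6.8
eef_pos: [0.5158, 0.0197, 0.3107]
ee_rot: [-3.141, 0.0, -1.416]
force: [0.3, -0.0, -3.8]
width: 0.0338
gripper_force: 30.0
```

Run:
```python
from h import *
d=grab('top','top2'); e=grab('side','side2')
go([.5326,-.0893,.31],-81.2)
s=monitor.get_state();b=s['eef_pos']+[0,0,-.045]
for n,q in(('top',d),('side',e)): print(n,'bar',proj(q,b),'seat',proj(q,[.5326,-.0893,.235]))
cv2.imwrite('pics/c4.png',np.hstack([cv2.resize(q['color'][y:y+150,x:x+100],(400,600),interpolation=cv2.INTER_CUBIC) for q,x,y in((d,310,165),(e,285,170))]))
```

```text
pos [0.5159 0.0198 0.3106] rpy [-179.99    0.    -81.13] F [ 0.55  0.57 -3.33] w 0.033672087909294796 t 6.9
tool cm [11.04  0.03  0.06] turn z 0.06936231676542093
top bar [[320.74198634 238.85620417]] seat [[364.78833812 234.62862228]]
side bar [[302.25648709 211.34434914]] seat [[336.82958914 242.32657836]]
```

View pics/c4.png

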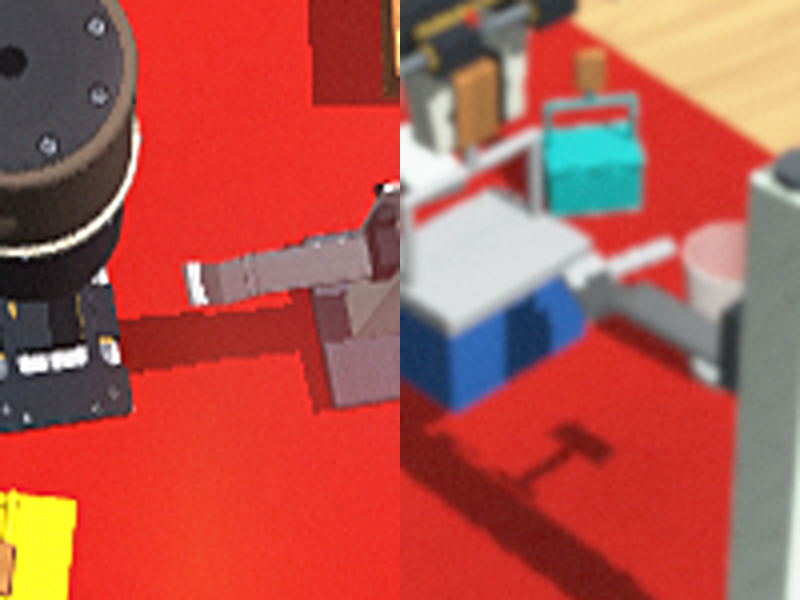

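The top crop shows the hook trough between the outer lip (195,284) and the inner lip (250,270), on the predicted seat. The side crop has the tin at left, its lid below the hook arm's level. Slide the bail over the hook.

Call:
servo_tool --targets '[{"xyz": [0.5, 0, 0.2], "angular": [0, 0, 0], "claw": 2}, {"xyz": [1, 0, 0.1], "angular": [0, 0, 0], "claw": 2}, {"xyz": [1.3, 0, 0], "angular": [0, 0, 0], "claw": 2}, {"xyz": [1.5, 0, 0], "angular": [0, 0, 0], "claw": 2}, {"xyz": [1.5, 0, 0], "angular": [0, 0, 0], "claw": 2}, {"xyz": [1.5, 0, 0], "angular": [0, 0, 0], "claw": 2}, {"xyz": [1.3, 0, 0], "angular": [0, 0, 0], "claw": 2}, {"xyz": [1, 0, 0], "angular": [0, 0, 0], "claw": 2}, {"xyz": [0.8, 0, 0], "angular": [0, 0, 0], "claw": 2}, {"xyz": [0.4, 0, 0], "angular": [0, 0, 0], "claw": 2}, {"xyz": [0.2, 0, 0], "angular": [0, 0, 0], "claw": 2}, {"xyz": [0, 0, 0], "angular": [0, 0, 0], "claw": 2}]'

```text
t: 8.1
eef_pos: [0.5328, -0.0888, 0.3075]
ee_rot: [3.142, 0.0, -1.417]
force: [-0.1, 0.6, -4.4]
width: 0.0339
gripper_force: 30.0
```

Run:
```python
from h import *
d=grab('top','top3'); e=grab('side','side3')
go([.5326,-.0893,.31],-81.2)
s=monitor.get_state();b=s['eef_pos']+[0,0,-.045]
for n,q in(('top',d),('side',e)): print(n,'bar',proj(q,b),'seat',proj(q,[.5326,-.0893,.235]))
favg(4)
cv2.imwrite('pics/c5.png',np.hstack([cv2.resize(q['color'][y:y+150,x:x+100],(400,600),interpolation=cv2.INTER_CUBIC) for q,x,y in((d,340,165),(e,295,170))]))
```

```text
pos [ 0.5328 -0.0885  0.3076] rpy [-180.      0.    -81.17] F [-0.   -0.55 -4.21] w 0.03344870714782229 t 8.2
tool cm [ 0.08  0.04 -0.24] turn z 0.03010078212783185
top bar [[365.15635001 232.29443278]] seat [[364.78833812 234.62862228]]
side bar [[336.74100967 231.84832024]] seat [[336.82958914 242.32657836]]
F mean [ 0.37  0.28 -3.05] sd [0.52 0.46 0.68]
```

View pics/c5.png

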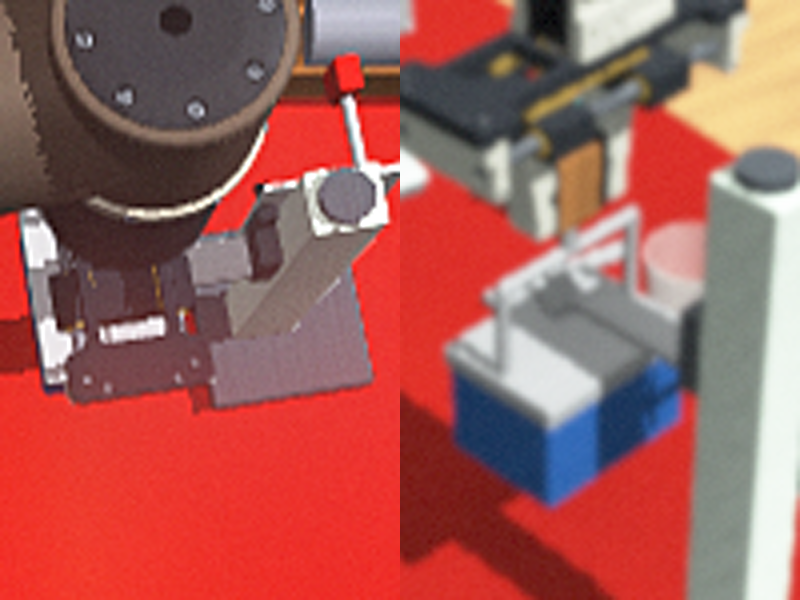

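Side crop: the bar runs (490,300)–(635,215) with the hook arm beneath it, inside the bail. Ease down.

Call:
servo_tool --targets '[{"xyz": [0, 0, 0.3], "angular": [0, 0, 0], "claw": 2}, {"xyz": [0, 0, 0.4], "angular": [0, 0, 0], "claw": 2}, {"xyz": [0, 0, 0.4], "angular": [0, 0, 0], "claw": 2}, {"xyz": [0, 0, 0.3], "angular": [0, 0, 0], "claw": 2}, {"xyz": [0, 0, 0.2], "angular": [0, 0, 0], "claw": 2}, {"xyz": [0, 0, 0.2], "angular": [0, 0, 0], "claw": 2}, {"xyz": [0, 0, 0.2], "angular": [0, 0, 0], "claw": 2}, {"xyz": [0, 0, 0.2], "angular": [0, 0, 0], "claw": 2}, {"xyz": [0, 0, 0.2], "angular": [0, 0, 0], "claw": 2}, {"xyz": [0, 0, 0.2], "angular": [0, 0, 0], "claw": 2}, {"xyz": [0, 0, 0.2], "angular": [0, 0, 0], "claw": 2}, {"xyz": [0, 0, 0.2], "angular": [0, 0, 0], "claw": 2}, {"xyz": [0, 0, 0.2], "angular": [0, 0, 0], "claw": 2}, {"xyz": [0, 0, 0.2], "angular": [0, 0, 0], "claw": 2}, {"xyz": [0, 0, 0.2], "angular": [0, 0, 0], "claw": 2}, {"xyz": [0, 0, 0.2], "angular": [0, 0, 0], "claw": 2}, {"xyz": [0, 0, 0.2], "angular": [0, 0, 0], "claw": 2}, {"xyz": [0, 0, 0.2], "angular": [0, 0, 0], "claw": 2}, {"xyz": [0, 0, 0.2], "angular": [0, 0, 0], "claw": 2}, {"xyz": [0, 0, 0.1], "angular": [0, 0, 0], "claw": 2}]'

```text
t: 10.4
eef_pos: [0.5329, -0.0888, 0.2624]
ee_rot: [-3.142, -0.0, -1.417]
force: [0.0, -0.8, -1.7]
width: 0.0337
gripper_force: 30.0
```

Run:
```python
from h import *
favg(12)
e=grab('side','side4'); go([.5326,-.0893,.26],-81.2)
```

```text
F mean [ 0.33 -0.54 -2.06] sd [0.47 0.59 0.42]
pos [ 0.5329 -0.0888  0.2626] rpy [-179.99   -0.    -81.19] F [ 0.39 -1.04 -2.82] w 0.03378587693392382 t 11.05
tool cm [0.04 0.03 0.26] turn z 0.012039351217055128
```

Call:
servo_tool --targets '[{"xyz": [0, 0, 0.1], "angular": [0, 0, 0], "claw": 2}, {"xyz": [0, 0, 0.2], "angular": [0, 0, 0], "claw": 2}, {"xyz": [0, 0, 0.2], "angular": [0, 0, 0], "claw": 2}, {"xyz": [0, 0, 0.2], "angular": [0, 0, 0], "claw": 2}, {"xyz": [0, 0, 0.2], "angular": [0, 0, 0], "claw": 2}, {"xyz": [0, 0, 0.2], "angular": [0, 0, 0], "claw": 2}, {"xyz": [0, 0, 0.2], "angular": [0, 0, 0], "claw": 2}, {"xyz": [0, 0, 0.2], "angular": [0, 0, 0], "claw": 2}, {"xyz": [0, 0, 0.2], "angular": [0, 0, 0], "claw": 2}, {"xyz": [0, 0, 0.2], "angular": [0, 0, 0], "claw": 2}, {"xyz": [0, 0, 0.1], "angular": [0, 0, 0], "claw": 2}, {"xyz": [0, 0, 0], "angular": [0, 0, 0], "claw": 2}]'

```text
t: 12.25
eef_pos: [0.5329, -0.0888, 0.2425]
ee_rot: [-3.142, -0.0, -1.417]
force: [0.5, -0.8, -1.0]
width: 0.0336
gripper_force: 30.0
```

Run:
```python
from h import *
favg(30)
go([.5326,-.0893,.26],-81.2)
```

```text
F mean [ 0.43 -1.07 -0.65] sd [0.56 0.47 0.42]
pos [ 0.5329 -0.0888  0.2426] rpy [-180.     -0.    -81.19] F [ 1.07 -1.29 -0.19] w 0.03368525017493944 t 13.75
tool cm [ 0.05  0.03 -1.74] turn z 0.011929755303796696
```

Call:
servo_tool --targets '[{"xyz": [0.05, 0, 0.1], "angular": [0, 0, 0], "claw": 2}, {"xyz": [0.05, 0, 0.1], "angular": [0, 0, 0], "claw": 2}, {"xyz": [0.05, 0, 0.1], "angular": [0, 0, 0], "claw": 2}, {"xyz": [0, 0, 0], "angular": [0, 0, 0], "claw": 2}]'

```text
t: 14.15
eef_pos: [0.5329, -0.09, 0.2392]
ee_rot: [3.141, 0.001, -1.417]
force: [-0.7, 1.5, -0.9]
width: 0.0339
gripper_force: 30.0
```

Run:
```python
from h import *
favg(16)
go([.5326,-.0893,.26],-81.2)
```

```text
F mean [-0.85  2.17 -0.48] sd [0.52 0.7  0.39]
pos [ 0.533  -0.0902  0.2395] rpy [ 1.7999e+02  1.0000e-02 -8.1190e+01] F [-1.11  2.41 -0.62] w 0.033549046783576515 t 14.95
tool cm [-0.09  0.02 -2.05] turn z 0.00998179179002534
```

Call:
servo_tool --targets '[{"xyz": [-0.04, 0, 0.1], "angular": [0, 0, 0], "claw": 2}, {"xyz": [-0.04, 0, 0.1], "angular": [0, 0, 0], "claw": 2}, {"xyz": [0, 0, 0.1], "angular": [0, 0, 0], "claw": 2}, {"xyz": [0, 0, 0], "angular": [0, 0, 0], "claw": 2}]'

```text
t: 15.35
eef_pos: [0.5329, -0.0899, 0.2365]
ee_rot: [3.141, -0.001, -1.417]
force: [-0.6, -1.6, -0.4]
width: 0.034
gripper_force: 30.0
```

Run:
```python
from h import *
favg(36)
go([.5326,-.0893,.26],-81.2)
```

```text
F mean [-0.29 -4.49 -0.14] sd [0.48 1.25 0.45]
pos [ 0.5329 -0.0897  0.2366] rpy [ 1.800e+02 -2.000e-02 -8.119e+01] F [-0.47 -5.42  0.26] w 0.033924337511144716 t 17.15
tool cm [-0.04  0.03 -2.34] turn z 0.013749855900769603
```

Call:
servo_tool --targets '[{"xyz": [0.03, 0, 0.05], "angular": [0, 0, 0], "claw": 2}, {"xyz": [0, 0, 0.05], "angular": [0, 0, 0], "claw": 2}, {"xyz": [0, 0, 0], "angular": [0, 0, 0], "claw": 2}]'

```text
t: 17.45
eef_pos: [0.5329, -0.0898, 0.2355]
ee_rot: [3.141, -0.0, -1.417]
force: [-0.6, -3.7, -0.5]
width: 0.034
gripper_force: 30.0
```

Run:
```python
from h import *
for i in range(5): favg(8); print(monitor.get_state()['eef_pos'].round(5), monitor.get_state()['moment'].round(2))
```

```text
F mean [-0.42 -4.11  0.02] sd [0.44 0.34 0.49]
[ 0.53298 -0.08975  0.23553] [-1.52  0.25  0.04]
F mean [-0.93 -3.88 -0.16] sd [0.53 0.5  0.42]
[ 0.53298 -0.08976  0.23555] [-1.49  0.28  0.05]
F mean [-0.78 -3.78 -0.19] sd [0.53 0.43 0.57]
[ 0.53297 -0.08979  0.23554] [-1.46  0.25  0.04]
F mean [-0.59 -3.66  0.02] sd [0.37 0.43 0.37]
[ 0.53298 -0.08977  0.23556] [-1.43  0.29  0.04]
F mean [-0.75 -3.89 -0.15] sd [0.27 0.43 0.39]
[ 0.53297 -0.08979  0.23554] [-1.4   0.31  0.01]
```

Call:
servo_tool --targets '[{"xyz": [0.03, 0, 0.05], "angular": [0, 0, 0], "claw": 2}, {"xyz": [0.01, 0, 0], "angular": [0, 0, 0], "claw": 2}, {"xyz": [0, 0, 0], "angular": [0, 0, 0], "claw": 2}, {"xyz": [0, 0, 0], "angular": [0, 0, 0], "claw": 2}]'

```text
t: 19.85
eef_pos: [0.533, -0.09, 0.235]
ee_rot: [3.142, 0.0, -1.417]
force: [-0.7, -0.4, -0.3]
width: 0.0342
gripper_force: 30.0
```

Run:
```python
from h import *
for i in range(3): favg(9); print(monitor.get_state()['eef_pos'].round(5), monitor.get_state()['moment'].round(2))
```

```text
F mean [-1.74  0.16 -0.25] sd [0.63 0.53 0.66]
[ 0.53302 -0.09001  0.23502] [0.33 0.69 0.03]
F mean [-1.7   1.14 -0.04] sd [0.63 0.52 0.3 ]
[ 0.53305 -0.09004  0.23503] [0.72 0.69 0.05]
F mean [-2.07  2.19 -0.13] sd [0.48 0.76 0.37]
[ 0.53303 -0.09009  0.23504] [ 1.03  0.75 -0.  ]
```

Call:
servo_tool --targets '[{"xyz": [-0.02, 0.02, 0.1], "angular": [0, 0, 0], "claw": 2}, {"xyz": [0, 0, 0], "angular": [0, 0, 0], "claw": 2}, {"xyz": [0, 0, 0], "angular": [0, 0, 0], "claw": 2}]' --force 15

```text
t: 21.5
eef_pos: [0.533, -0.0901, 0.2341]
ee_rot: [-3.141, -0.0, -1.417]
force: [-1.5, 0.6, -0.3]
width: 0.0338
gripper_force: 15.0
```

Run:
```python
from h import *
for i in range(2): favg(10); print(monitor.get_state()['eef_pos'].round(5), monitor.get_state()['moment'].round(2))
```

```text
F mean [-0.25  1.2   0.14] sd [0.24 0.65 0.42]
[ 0.53297 -0.09002  0.23415] [ 0.53  0.04 -0.01]Traceback (most recent call last):
  File "<stdin>", line 2, in <module>
  File "h.py", line 29, in favg
    for _ in range(n): viewer.grab_frame('top'); F.append(monitor.get_state()['force'])
                       ~~~~~~~~~~~~~~~~~^^^^^^^
ValueError: 200 camera calls are used up
```

Call:
servo_tool --targets '[{"xyz": [-0.01, 0, -0.03], "angular": [0, 0, 0], "claw": 2}, {"xyz": [0, 0, 0], "angular": [0, 0, 0], "claw": 2}]' --force 8

```text
t: 22.6
eef_pos: [0.5329, -0.09, 0.2345]
ee_rot: [-3.141, -0.0, -1.417]
force: [1.4, 0.1, 1.2]
width: 0.0337
gripper_force: 8.0
```

Call:
servo_tool --targets '[{"xyz": [0, 0, 0], "angular": [0, 0, 0], "claw": 2}, {"xyz": [0, 0, 0], "angular": [0, 0, 0], "claw": 2}]' --force 3

```text
t: 22.8
eef_pos: [0.5329, -0.09, 0.2344]
ee_rot: [-3.141, -0.0, -1.417]
force: [1.2, 0.5, -0.4]
width: 0.0342
gripper_force: 3.0
```

Call:
servo_tool --targets '[{"xyz": [0, 0, 0], "angular": [0, 0, 0], "claw": 2}]'

```text
t: 22.9
eef_pos: [0.5329, -0.09, 0.2344]
ee_rot: [-3.141, -0.0, -1.417]
force: [-0.0, -0.1, -0.1]
width: 0.0339
gripper_force: 3.0
```

Call:
servo_tool --targets '[{"xyz": [0, 0, 0], "angular": [0, 0, 0], "claw": 2}]'

```text
t: 23.0
eef_pos: [0.5329, -0.09, 0.2344]
ee_rot: [-3.141, -0.0, -1.417]
force: [0.9, -0.1, 0.5]
width: 0.0338
gripper_force: 3.0
```

Call:
servo_tool --targets '[{"xyz": [0, 0, 0], "angular": [0, 0, 0], "claw": 2}]'

```text
t: 23.1
eef_pos: [0.5329, -0.09, 0.2344]
ee_rot: [-3.141, -0.0, -1.417]
force: [1.4, -0.7, 0.3]
width: 0.0342
gripper_force: 3.0
```

Call:
servo_tool --targets '[{"xyz": [0, 0, 0], "angular": [0, 0, 0], "claw": 2}]'

```text
t: 23.2
eef_pos: [0.5329, -0.09, 0.2344]
ee_rot: [-3.141, -0.0, -1.417]
force: [1.3, -0.3, -0.4]
width: 0.0337
gripper_force: 3.0
```

Call:
servo_tool --targets '[{"xyz": [0, -0.01, 0], "angular": [0, 0, 0], "claw": 3.3}, {"xyz": [0, 0, 0], "angular": [0, 0, 0], "claw": 3.6}, {"xyz": [0, 0, 0], "angular": [0, 0, 0], "claw": 3.9}, {"xyz": [0, 0, 0], "angular": [0, 0, 0], "claw": 4.2}, {"xyz": [0, 0, 0], "angular": [0, 0, 0], "claw": 5}, {"xyz": [0, 0, 0], "angular": [0, 0, 0], "claw": 6}, {"xyz": [0, 0, 0], "angular": [0, 0, 0], "claw": 7.5}, {"xyz": [0, 0, 0], "angular": [0, 0, 0], "claw": 8}, {"xyz": [0, 0, 0], "angular": [0, 0, 0], "claw": 8}, {"xyz": [0, 0, 0], "angular": [0, 0, 0], "claw": 8}]'

```text
t: 24.2
eef_pos: [0.5329, -0.0899, 0.2344]
ee_rot: [-3.142, -0.0, -1.417]
force: [0.2, 0.5, -0.4]
width: 0.0787
gripper_force: 0.0
```

Call:
servo_tool --targets '[{"xyz": [0, 0, -0.5], "angular": [0, 0, 0], "claw": 8}, {"xyz": [0, 0, -1], "angular": [0, 0, 0], "claw": 8}, {"xyz": [0, 0, -1.5], "angular": [0, 0, 0], "claw": 8}, {"xyz": [0, 0, -2], "angular": [0, 0, 0], "claw": 8}, {"xyz": [0, 0, -3], "angular": [0, 0, 0], "claw": 8}, {"xyz": [0, 0, -3], "angular": [0, 0, 0], "claw": 8}, {"xyz": [0, 0, -3], "angular": [0, 0, 0], "claw": 8}, {"xyz": [0, 0, -3], "angular": [0, 0, 0], "claw": 8}, {"xyz": [0, 0, -3], "angular": [0, 0, 0], "claw": 8}, {"xyz": [0, 0, -1], "angular": [0, 0, 0], "claw": 8}, {"xyz": [0, 0, -0.5], "angular": [0, 0, 0], "claw": 8}]'

```text
t: 25.3
eef_pos: [0.533, -0.0899, 0.4512]
ee_rot: [-3.139, -0.0, -1.417]
force: [0.6, 0.5, -0.5]
width: 0.0798
gripper_force: 0.0
```

Run:
```python
from h import *
go([.645,-.234,.45],8.8); print(monitor.get_state()['q'].round(3))
# red block by its brightness against non-red surroundings in saved pictures: top faces
for f,x,y,w,h in(('top2',418,174,16,18),('side3',416,222,16,22),('side4',416,222,16,22)):
    im=load(f)['color'].astype(int)[y:y+h,x:x+w]; m=(im[...,2]>90)&(im[...,1]<60)&(im[...,0]<60)
    v,u=np.nonzero(m); print(f,m.sum(),u.mean()+x,v.mean()+y,u.min()+x,u.max()+x,v.min()+y,v.max()+y)
```

```text
pos [ 0.533  -0.0899  0.4512] rpy [-179.85   -0.    -81.19] F [ 0.62  0.49 -0.53] w 0.07977896937008104 t 25.3
tool cm [15.95 -8.86  0.14] turn z -89.98966826520403
[ 0.196  0.068  0.086  0.    -1.586 -0.042]
top2 119 425.29411764705884 185.6638655462185 418 433 179 191
side3 121 424.1570247933884 235.36363636363637 418 429 228 243
side4 122 424.2049180327869 235.35245901639345 418 429 227 243
```

Call:
servo_tool --targets '[{"xyz": [2, -1.1, 0], "angular": [0, 0, 0], "claw": 8}, {"xyz": [3, -1.65, 0], "angular": [0, 0, 0], "claw": 8}, {"xyz": [3, -1.65, 0], "angular": [0, 0, 0], "claw": 8}, {"xyz": [3, -1.65, 0], "angular": [0, 0, 0], "claw": 8}, {"xyz": [3, -1.65, 0], "angular": [0, 0, 0], "claw": 8}, {"xyz": [1.95, -1.15, 0], "angular": [0, 0, 0], "claw": 7}, {"xyz": [0, 0, 0], "angular": [0, 0, -8], "claw": 6}, {"xyz": [0, 0, 0], "angular": [0, 0, -8.2], "claw": 5}, {"xyz": [0, 0, 0], "angular": [0, 0, -8.2], "claw": 5}, {"xyz": [0, 0, 0], "angular": [0, 0, -8.2], "claw": 5}, {"xyz": [0, 0, 0], "angular": [0, 0, -8.2], "claw": 5}, {"xyz": [0, 0, 0], "angular": [0, 0, -8.2], "claw": 5}, {"xyz": [0, 0, 0], "angular": [0, 0, -8.2], "claw": 5}, {"xyz": [0, 0, 0], "angular": [0, 0, -8.2], "claw": 5}, {"xyz": [0, 0, 0], "angular": [0, 0, -8.2], "claw": 5}, {"xyz": [0, 0, 0], "angular": [0, 0, -8.2], "claw": 5}, {"xyz": [0, 0, 0], "angular": [0, 0, -8.2], "claw": 5}, {"xyz": [0, 0, 0], "angular": [0, 0, 0], "claw": 5}]'

```text
t: 27.1
eef_pos: [0.6446, -0.2338, 0.4483]
ee_rot: [-3.141, 0.002, 0.156]
force: [0.2, 0.4, -0.3]
width: 0.0501
gripper_force: 0.0
```

Run:
```python
from h import *
go([.645,-.234,.298],8.8)
d=load('top2'); print(atz(d,425.8,185.5,.305), atz(d,425.8,185.5,.295))
```

```text
pos [ 0.6446 -0.2338  0.4483] rpy [-1.7996e+02  1.0000e-01  8.9400e+00] F [ 0.2   0.43 -0.35] w 0.05012010533631678 t 27.1
tool cm [ 0.06  0.04 15.03] turn z 0.13948648333919422
[ 0.63827979 -0.23179676  0.305     ] [ 0.64134793 -0.23371561  0.295     ]
```

Call:
servo_tool --targets '[{"xyz": [0, 0, 1.5], "angular": [0, 0, 0], "claw": 5}, {"xyz": [0, 0, 3], "angular": [0, 0, 0], "claw": 5}, {"xyz": [0, 0, 3], "angular": [0, 0, 0], "claw": 5}, {"xyz": [0, 0, 2], "angular": [0, 0, 0], "claw": 5}, {"xyz": [0, 0, 1.5], "angular": [0, 0, 0], "claw": 5}, {"xyz": [0, 0, 1.5], "angular": [0, 0, 0], "claw": 5}, {"xyz": [0, 0, 1.5], "angular": [0, 0, 0], "claw": 5}, {"xyz": [0, 0, 1], "angular": [0, 0, 0], "claw": 5}, {"xyz": [0, 0, 0], "angular": [0, 0, 0], "claw": 5}]' --force 12

```text
t: 28.0
eef_pos: [0.644, -0.2337, 0.2973]
ee_rot: [-3.14, 0.003, 0.151]
force: [0.2, -0.6, 0.8]
width: 0.0499
gripper_force: 0.0
```

Call:
servo_tool --targets '[{"xyz": [0, 0, 0], "angular": [0, 0, 0], "claw": 3.5}, {"xyz": [0, 0, 0], "angular": [0, 0, 0], "claw": 2.5}, {"xyz": [0, 0, 0], "angular": [0, 0, 0], "claw": 2}, {"xyz": [0, 0, 0], "angular": [0, 0, 0], "claw": 1.5}, {"xyz": [0, 0, 0], "angular": [0, 0, 0], "claw": 0.8}, {"xyz": [0, 0, 0], "angular": [0, 0, 0], "claw": 0.8}, {"xyz": [0, 0, 0], "angular": [0, 0, 0], "claw": 0.8}]' --force 12

```text
t: 28.7
eef_pos: [0.645, -0.2347, 0.2999]
ee_rot: [3.14, -0.001, 0.154]
force: [1.0, -5.6, 1.0]
width: 0.0161
gripper_force: 12.0
```

Call:
servo_tool --targets '[{"xyz": [0, 0.05, 0], "angular": [0, 0, 0], "claw": 0.8}, {"xyz": [0, 0, 0], "angular": [0, 0, 0], "claw": 0.8}, {"xyz": [0, 0, 0], "angular": [0, 0, 0], "claw": 0.8}]'

```text
t: 29.0
eef_pos: [0.645, -0.2347, 0.2997]
ee_rot: [3.141, -0.0, 0.154]
force: [1.8, -3.6, 1.8]
width: 0.0162
gripper_force: 12.0
```

Call:
servo_tool --targets '[{"xyz": [0, 0, -0.1], "angular": [0, 0, 0], "claw": 0.8}, {"xyz": [0, 0, -0.1], "angular": [0, 0, 0], "claw": 0.8}, {"xyz": [0, 0, 0], "angular": [0, 0, 0], "claw": 0.8}]'

```text
t: 29.3
eef_pos: [0.6449, -0.2347, 0.3009]
ee_rot: [3.142, 0.0, 0.154]
force: [1.7, -5.5, -1.9]
width: 0.0162
gripper_force: 12.0
```

Call:
servo_tool --targets '[{"xyz": [0, 0.05, -0.1], "angular": [0, 0, 0], "claw": 0.8}, {"xyz": [0, 0, -0.1], "angular": [0, 0, 0], "claw": 0.8}, {"xyz": [0, 0, 0], "angular": [0, 0, 0], "claw": 0.8}]'

```text
t: 29.6
eef_pos: [0.6449, -0.2348, 0.3031]
ee_rot: [-3.141, 0.0, 0.154]
force: [1.8, -3.1, -1.5]
width: 0.0159
gripper_force: 12.0
```

Call:
servo_tool --targets '[{"xyz": [0, 0, 0], "angular": [0, 0, 0], "claw": 0.8}, {"xyz": [0, 0, 0], "angular": [0, 0, 0], "claw": 0.8}]'

```text
t: 29.8
eef_pos: [0.6449, -0.2347, 0.3032]
ee_rot: [-3.141, 0.0, 0.154]
force: [2.6, -2.2, -2.1]
width: 0.0162
gripper_force: 12.0
```

Call:
servo_tool --targets '[{"xyz": [0, 0.03, -0.1], "angular": [0, 0, 0], "claw": 0.8}, {"xyz": [0, 0, -0.1], "angular": [0, 0, 0], "claw": 0.8}, {"xyz": [0, 0, -0.1], "angular": [0, 0, 0], "claw": 0.8}, {"xyz": [0, 0, 0], "angular": [0, 0, 0], "claw": 0.8}, {"xyz": [0, 0, 0], "angular": [0, 0, 0], "claw": 0.8}]'

```text
t: 30.3
eef_pos: [0.645, -0.2348, 0.3066]
ee_rot: [-3.141, -0.0, 0.154]
force: [1.0, 1.1, -0.2]
width: 0.0161
gripper_force: 12.0
```

Call:
servo_tool --targets '[{"xyz": [0, 0, -0.1], "angular": [0, 0, 0], "claw": 0.8}, {"xyz": [0, 0, -0.1], "angular": [0, 0, 0], "claw": 0.8}, {"xyz": [0, 0, 0], "angular": [0, 0, 0], "claw": 0.8}, {"xyz": [0, 0, 0], "angular": [0, 0, 0], "claw": 0.8}]'

```text
t: 30.7
eef_pos: [0.6449, -0.2349, 0.3077]
ee_rot: [-3.141, 0.001, 0.154]
force: [2.5, 3.2, -5.6]
width: 0.0156
gripper_force: 12.0
```

Run:
```python
from h import *
go([.645,-.2347,.303],8.8)
```

```text
pos [ 0.6449 -0.2349  0.3077] rpy [-1.7995e+02  4.0000e-02  8.8100e+00] F [ 2.54  3.17 -5.56] w 0.01562060519374859 t 30.7
tool cm [ 0.01 -0.02  0.47] turn z 0.01131966381758609
```

Call:
servo_tool --targets '[{"xyz": [0, -0.03, -0.1], "angular": [0, 0, 0], "claw": 0.8}, {"xyz": [0, 0, 0], "angular": [0, 0, 0], "claw": 0.8}, {"xyz": [0, 0, 0], "angular": [0, 0, 0], "claw": 0.8}]'

```text
t: 31.0
eef_pos: [0.6448, -0.2348, 0.3079]
ee_rot: [-3.141, 0.001, 0.154]
force: [4.9, 0.0, -14.1]
width: 0.0158
gripper_force: 12.0
```

Stop reached at TCP z = 0.3077, which is marker 0; the marker began about 8 mm down, as the triangulation showed. The tin hangs with the bar at 0.2344−0.0457 = 0.1887, so the sink is 46.3 mm. Target TCP z = 0.2614.

Call:
servo_tool --targets '[{"xyz": [0, 0, 0.2], "angular": [0, 0, 0], "claw": 0.8}, {"xyz": [0, 0, 0.3], "angular": [0, 0, 0], "claw": 0.8}, {"xyz": [0, 0, 0.4], "angular": [0, 0, 0], "claw": 0.8}, {"xyz": [0, 0, 0.4], "angular": [0, 0, 0], "claw": 0.8}, {"xyz": [0, 0, 0.4], "angular": [0, 0, 0], "claw": 0.8}, {"xyz": [0, 0, 0.4], "angular": [0, 0, 0], "claw": 0.8}, {"xyz": [0, 0, 0.4], "angular": [0, 0, 0], "claw": 0.8}, {"xyz": [0, 0, 0.4], "angular": [0, 0, 0], "claw": 0.8}, {"xyz": [0, 0, 0.4], "angular": [0, 0, 0], "claw": 0.8}, {"xyz": [0, 0, 0.4], "angular": [0, 0, 0], "claw": 0.8}, {"xyz": [0, 0, 0.4], "angular": [0, 0, 0], "claw": 0.8}, {"xyz": [0, 0, 0.3], "angular": [0, 0, 0], "claw": 0.8}, {"xyz": [0, 0, 0.2], "angular": [0, 0, 0], "claw": 0.8}, {"xyz": [0, 0, 0], "angular": [0, 0, 0], "claw": 0.8}, {"xyz": [0, 0, 0], "angular": [0, 0, 0], "claw": 0.8}]'

```text
t: 32.5
eef_pos: [0.6449, -0.235, 0.2628]
ee_rot: [-3.141, 0.0, 0.154]
force: [1.4, 4.5, -2.4]
width: 0.016
gripper_force: 12.0
```

Call:
servo_tool --targets '[{"xyz": [0, -0.04, 0.1], "angular": [0, 0, 0], "claw": 0.8}, {"xyz": [0, 0, 0.07], "angular": [0, 0, 0], "claw": 0.8}, {"xyz": [0, 0, 0], "angular": [0, 0, 0], "claw": 0.8}, {"xyz": [0, 0, 0], "angular": [0, 0, 0], "claw": 0.8}, {"xyz": [0, 0, 0], "angular": [0, 0, 0], "claw": 0.8}, {"xyz": [0, 0, 0], "angular": [0, 0, 0], "claw": 0.8}]'

```text
t: 33.1
eef_pos: [0.645, -0.2348, 0.262]
ee_rot: [3.141, -0.0, 0.154]
force: [0.3, 1.9, 1.4]
width: 0.016
gripper_force: 12.0
```

Call:
servo_tool --targets '[{"xyz": [0, 0, 0], "angular": [0, 0, 0], "claw": 0.8}, {"xyz": [0, 0, 0], "angular": [0, 0, 0], "claw": 1.8}, {"xyz": [0, 0, 0], "angular": [0, 0, 0], "claw": 2.5}, {"xyz": [0, 0, 0], "angular": [0, 0, 0], "claw": 4}, {"xyz": [0, 0, 0], "angular": [0, 0, 0], "claw": 5}, {"xyz": [0, 0, 0], "angular": [0, 0, 0], "claw": 5}, {"xyz": [0, 0, 0], "angular": [0, 0, 0], "claw": 5}, {"xyz": [0, 0, -1], "angular": [0, 0, 0], "claw": 5}, {"xyz": [0, 0, -2], "angular": [0, 0, 0], "claw": 5}, {"xyz": [0, 0, -3], "angular": [0, 0, 0], "claw": 5}, {"xyz": [0, 0, -3], "angular": [0, 0, 0], "claw": 5}, {"xyz": [0, 0, -3], "angular": [0, 0, 0], "claw": 5}, {"xyz": [0, 0, -3], "angular": [0, 0, 0], "claw": 5}, {"xyz": [0, 0, -1], "angular": [0, 0, 0], "claw": 5}, {"xyz": [0, 0, 0], "angular": [0, 0, 0], "claw": 5}, {"xyz": [0, 0, 0], "angular": [0, 0, 0], "claw": 5}]' --force 4

```text
t: 34.7
eef_pos: [0.6447, -0.2343, 0.4209]
ee_rot: [-3.141, 0.001, 0.154]
force: [0.1, 0.5, -0.1]
width: 0.05
gripper_force: 0.0
```

Run:
```python
from h import *
s=monitor.get_state(); print(s['eef_pos'],s['force'],s['width'],s['t']); print(order.job_done())
```

```text
[ 0.64468461 -0.23429753  0.42085426] [ 0.12620229  0.45187661 -0.06745782] 0.05000915831867753 34.7
the job is handed in; nothing more can be done
None
```

I hung the blue tin on the hook at an estimated 46 mm of sink, set the red marker to about 46 mm, and handed the job in at 34.7 s; both values come from arm height and force readings, because the camera calls ran out before release and I never saw the final state.

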